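# Tip the hose nozzle out of the tall holder into the caddy and shut it away

### The arm

A 7-joint arm with a two-finger parallel gripper is mounted at the origin on the work surface. World frame = base frame: x ahead of the robot, y to its left, z up, the work surface at z = 0. Lengths are in m, angles in rad, forces in N, time in s.
With the tool pointing down it reaches from about 0.425 to 0.925 m from the base axis. Payload 6.8 kg.
Tool frame: the origin (TCP) lies between the finger pads; the fingertips stand 11 mm ahead of it and the grasp point (between the pads) lies 8 mm behind it; z points along the fingers, y is the line along which they close (so a half turn about z gives the same grasp; the last joint's range is limited). The gripper opens to 85 mm and grips with 20 to 120 N. Pads are 22 mm wide; open, the fingers measure 114 mm over their backs; the gripper's body (76 mm by 85 mm) begins 54 mm behind the grasp point. The pads swing forward as they close: fully open they stand 13 mm farther back than shut.
Start: joints at [1.124, 0.477, 0.022, 1.555, -0.011, 1.109, -0.083], TCP at [0.224, -0.637, 0.242] pointing down, gripper open.
Joint ranges: [-2.96, 2.96], [-0.34, 2.1], [-1.41, 1.46], [0.24, 2.44], [-1.37, 4.51], [0.17, 1.92], [-2.96, 2.96]. Speed limits (rad/s): [2.39, 2.39, 3.14, 3.14, 3.14, 3.14, 3.14].

### API

Orientations are given as a rotation vector (axis times angle).
In Python, from bench import r gives the robot as it stands.
- The arm moves only by the tool send_rows, never from a script. Its argument "deltas" is a list of rows, each an object of numbers: "dx", "dy", "dz": the shift along the world's x, y, z in mm; "rx", "ry", "rz": the turn, a rotation vector about the world's x, y, z in degrees. A call has 1 to 5 rows; each row is the pose to reach, as a shift and turn from the pose commanded when the call began; what a row does not reach only later rows make up. A row lasts 1/12 s, in which the tool goes at most 41.7 mm and 7.16 degrees, less where a joint would pass 70% of its speed; a pose out of reach is approached as far as the arm can. A call with a gripper value outside its range is refused whole. "jaw" is the finger opening in mm, from 0 to 85.4, set as the call begins (left out, the last holds). The fingers move at their own pace and stop on an object; "newtons" is the grip in N (left out, the last holds). Time passes only in rows, so rows that repeat a pose let the fingers close. It gives the time, the measured TCP pose, the force, the opening and the grip force at its end, in the units of the state.
- r.get_obs(): the state, without advancing time (a new reading comes with each control period).
- r.grab_frame(name): name is "side" or "top"; returns a dict with "frame" (384x512x3 uint8, blue, green, red), "z_map" (384x512 float32, m along the optical axis (not along the pixel's ray), 0 where there is no reading), "vertical_fov" (degrees; the focal length in pixels is half the picture's height over the tangent of half this angle, whatever the lens; pixels are square), "cx", "cy" (the principal point, pixels), "xyz" and "orientation" of the camera in the world. Camera axes: x right, y down, z forward; pixel columns grow to the right and rows downward; lengths in m; the calibration is good to about 2 mm. A picture is of the moment at which its call begins.
- r.hand_in(): hands the job in; it is judged then, once.
The state is a dict: "clock": time; "joints": joint angles; "qvel": joint speeds; "tau": joint torques, N m; "tcp_pos": TCP position; "orientation": TCP orientation; "contact_force": force on the tool from outside, world axes, zero at the start; "moment": the same for the moment, N m; "grip_width": finger opening in m; "gripper_force": force on a finger pad.
Only numpy, scipy, OpenCV 4.12 (cv2) and the standard library are available. Lean on these libraries where they do the work, as an engineer would, in place of code of your own. Each camera call takes 0.05 s, during which the arm holds its last target. There are 200 camera calls.

### The job

The brass hose nozzle has dropped to the bottom of one of the two tall square steel holders, too deep to grip: tip that holder so that the nozzle slides out, and get the nozzle into the open caddy. Stand the emptied holder back upright in the middle of the cork mat it came from, and shut the caddy's lid. Leave the other holder and everything else on the shelf where it is.

Things in the scene. Friction and masses are not known exactly. Their poses are not given: they have to be found in the camera images.
- holder: The tall narrow square holder with the nozzle in it: an open-topped stainless steel tube with a floor, 56 x 56 mm outside, 160 mm tall, walls and floor 3.5 mm, inside 49 x 49 mm and 156 mm deep, about 0.25 kg empty, loose, standing in the middle of its cork mat. Origin at the centre of its underside, z up through the mouth, x and y square to its side faces. Its inside is slick: the nozzle starts to slide once the holder lies about 10 degrees past level, mouth down.
- mat: Cork mat under that holder, 100 x 100 mm, 5 mm thick, fixed to the shelf. Origin at the centre of its underside.
- other_holder: An empty holder of exactly the same make and size (56 x 56 x 160 mm), standing on a cork mat like the first on the opposite side of the caddy; must stay where it is. Origin at the centre of its underside.
- nozzle: Brass hose nozzle, a stepped round bar 80 mm long, about 0.13 kg, loose: flange 32 mm in diameter for the first 22 mm, neck 21 mm, collar 25 mm at 54 to 64 mm, tip 18 mm. It stands flange down on the holder's floor, its top 76 mm below the holder's rim. Origin at the centre of the flange's end face, z along it towards the tip.
- nozzle_mid (a point): Middle of the nozzle's length on its axis, 40 mm from either end.
- caddy: Grey plastic caddy, an open-topped box 140 mm (x) by 240 mm (y) by 75 mm high with 4 mm walls and floor, fixed to the shelf between the two holders, empty, its lid open. Origin at the centre of its underside; the lid is hinged along its top edge at +x (the far side from the robot).
- caddy_in (a point): Centre of the caddy's inner floor, 4 mm above the shelf; axes as the caddy's. Inner space 132 mm (x) by 232 mm (y) by 71 mm high.
- lid (a joint): Angle of the caddy's lid in rad: 0 = shut flat on the rim, pi/2 = standing upright at the far edge, 1.9 = leaning back on its stop. The lid is a flat panel 140 mm from hinge to front edge, 240 mm along the hinge, 6 mm thick, with a tab 70 mm wide that sticks out 11 mm beyond the middle of the front edge. The hinge is stiff: the lid stays at whatever angle it is left, and moves with about 1 to 3 N at its edge.
- lid_hinge (a point): Middle of the lid's hinge line, 75.5 mm above the shelf at the caddy's far top edge (70 mm from the caddy's centre along its x); the hinge line runs along the caddy's y.
- lid_tab (a point): Middle of the tab on the lid's free edge, 145 mm from the hinge line.
- soap_pump: White soap pump dispenser, round, 68 mm in diameter, 189 mm tall; bystander. Origin at the centre of its underside, as for all the bystanders.
- mug: White ceramic mug, 80 mm in diameter, 92 mm tall, its handle sticks out to 77 mm from the axis along its own +y; bystander.
- jar: Glass screw jar, 72 mm in diameter, 110 mm tall; bystander.
- pot: Terracotta plant pot, 90 mm in diameter, 88 mm tall; bystander.
- brush: Blue plastic scrubbing brush lying bristles down, 180 mm (its x) by 50 mm, 54 mm high; bystander.
- bucket_lid: Stainless steel bucket lid lying flat, 200 mm in diameter, with a wire handle up to 40 mm high; bystander.
Not all that is in view belongs to the job. What is shaped like the mat but blue or orange is not meant.

How it is judged:
On the way, in this order (a step that is already met when the one before it is completed fails the run):
1. the holder is tipped over to level or beyond (angle between holder's own z axis and vertical above 1.5 rad), for 0.1 s.
2. the nozzle lies in the caddy, out of the holder (x of nozzle_mid in the frame of caddy_in between -0.068 and 0.068 m and y of nozzle_mid in the frame of caddy_in between -0.118 and 0.118 m and z of nozzle_mid in the frame of caddy_in between 0 and 0.055 m and distance between nozzle_mid and holder above 0.06 m), for 0.2 s.
At the end, for the whole second after the job is handed in: The nozzle is at rest inside the caddy; the lid is shut (under 0.08 rad); the holder stands upright (within 0.1 rad) and at rest on its own cork mat, its centre within 25 mm of the mat's centre. The other holder and the bystanders are within 30 mm of where they were and still standing (x of nozzle_mid in the frame of caddy_in between -0.068 and 0.068 m and y of nozzle_mid in the frame of caddy_in between -0.118 and 0.118 m and z of nozzle_mid in the frame of caddy_in between 0 and 0.055 m and value of joint lid below 0.08 rad and angle between holder's own z axis and vertical below 0.1 rad and horizontal distance between holder and mat below 0.025 m and height (world z) of holder between 0 and 0.012 m and linear speed of holder below 0.03 m/s and linear speed of nozzle below 0.05 m/s); the robot touches nothing.
It fails at once if the other holder is moved by more than 30 mm or tipped (distance of other_holder from where it was at the start of the episode above 0.03 m or angle between other_holder's own z axis and vertical above 0.35 rad).
It fails at once if a bystander on the shelf is moved by more than 30 mm or tipped (distance of any of soap_pump, mug, jar, pot, brush, bucket_lid from where it was at the start of the episode above 0.03 m or angle between any of soap_pump, mug, jar, pot, brush, bucket_lid's own z axis and vertical above 0.35 rad).
It fails at once if the nozzle falls off the shelf (height (world z) of nozzle below -0.05 m).
It also fails if it takes over 61 s, if anything falls off the work surface, if the arm or the gripper's body presses on something with over 40 N, if the wrist force passes 120 N, or if a joint passes its speed limit or range.

## Working session

There is one attempt and no reset: what is moved stays moved. The work goes in short steps, Python scripts to look and compute and a tool call to move; the robot and the scene stay as the last step left them, time stands still between calls to the robot, and variables do not carry over. Pictures are saved under pics/ and viewed, at most 10 in all, crops included, and the job is handed in when it is done.

Besides the shell and the picture viewer there is one more tool, called after ">>>" as name(argument=value, ...) on one line, values as JSON. send_rows: Moves the arm, as the interface text tells. Its arguments: {"type":"object","properties":{"deltas":{"type":"array","items":{"type":"object","properties":{"dx":{"type":"number"},"dy":{"type":"number"},"dz":{"type":"number"},"rx":{"type":"number"},"ry":{"type":"number"},"rz":{"type":"number"}}}},"jaw":{"type":"number"},"newtons":{"type":"number"}},"required":["deltas"]}

```bash
mkdir -p pics; cat > h.py <<'E'
import numpy as np, cv2
from scipy.spatial.transform import Rotation as R
from bench import r
def grab(n):
    f=r.grab_frame(n); z=f["z_map"]; h,w=z.shape
    fl=h/2/np.tan(np.radians(f["vertical_fov"])/2)
    u,v=np.meshgrid(np.arange(w),np.arange(h))
    c=np.stack([(u-f["cx"])/fl*z,(v-f["cy"])/fl*z,z],-1)
    M=R.from_rotvec(f["orientation"]).as_matrix()
    P=c@M.T+np.array(f["xyz"]); P[z==0]=np.nan
    return f,P
E
python3 - <<'E'
from h import *
for n in("top","side"):
    f,P=grab(n); cv2.imwrite(f"pics/{n}0.png",f["frame"]); np.save(f"pics/{n}0.npy",P)
    print(n,f["xyz"],f["orientation"],f["vertical_fov"],f["cx"],f["cy"])
print(r.get_obs())
E
```

```text
top [ 0.28738401 -0.0862385   1.12547298] [-2.13692372  2.08436626 -0.22477765] 51.10836568473975 247.97481228121347 197.53627341350654
side [0.16313889 0.85481084 0.71657654] [-0.41591018  2.5662666  -1.41462276] 56.07210660642026 255.54155147902063 189.87103985902237
{'clock': 0.1, 'joints': array([ 1.12383893,  0.47769634,  0.02232225,  1.55634602, -0.01148796,
        1.10928625, -0.08312296]), 'qvel': array([-0.00017521, -0.00346212,  0.00061141, -0.00364113,  0.00017498,
        0.00136394,  0.00029031]), 'tau': array([ 4.98267473e-03, -5.97752273e+01,  1.61407080e+00, -2.81952935e+01,
        1.28754659e-02,  5.01915303e-03, -3.56422424e-05]), 'tcp_pos': array([ 0.22420753, -0.63613636,  0.24143944]), 'orientation': array([-3.09506486e+00, -5.29501724e-01,  6.06228373e-04]), 'contact_force': array([ 0.18967303, -0.34340206, -0.2845968 ]), 'moment': array([-0.01823034,  0.03209551, -0.00162871]), 'gripper_force': 0.0, 'grip_width': 0.08535049959721756}
```

View pics/top0.png

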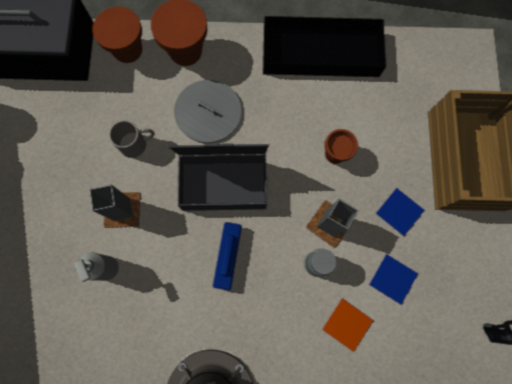

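View pics/side0.png

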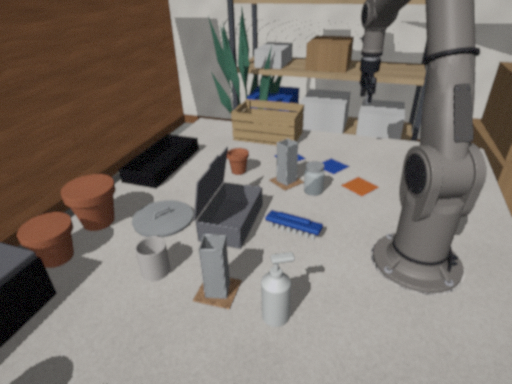

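The top view shows +x up and +y left. There are two holder candidates: left with its mouth at about (103,197), on cork at (122,210), and right with its mouth at about (342,212), on cork at (330,223). The caddy is at (222,180). The blue mats at (400,212) and (394,280) and the orange one at (348,325) are decoys. Next I'll crop both mouths to see which holds the nozzle.

```bash
python3 - <<'E'
from h import *
im=cv2.imread("pics/top0.png"); P=np.load("pics/top0.npy")
a=im[175:235,80:150]; b=im[190:250,300:370]
c=np.hstack([cv2.resize(x,None,fx=5.6,fy=5.6,interpolation=cv2.INTER_CUBIC) for x in(a,b)])
c=(255*(c/255.)**0.45).astype(np.uint8); cv2.imwrite("pics/mouths.png",c)
np.set_printoptions(precision=0,suppress=True,linewidth=200)
print((P[184:216:2,88:134:2,2]*1000)); print((P[196:232:2,322:360:2,2]*1000))
E
```

```text
[[  4.  -2.   1.  -1.  -4.   0.   3.  -1.   3.   2.  -3.  -2.  -1.  -1.   1.  -0.  -0.  -5.  -0.   3.  -2.  -1.   0.]
 [  1.  -5.   1.   2.  -5.  -8.  -4. 168. 165. 164. 162. 164. 155.  -2.  -4.  -1.  -1.   2.  -2.   0.  -1.  -2.   1.]
 [ -1.  -3. 167. 163. 163. 163. 156. 155. 152. 147. 145. 142. 161. 143. 120.  -1.  -4.  -2.  -2.  -0.  -2.   0.   4.]
 [  2. 157. 158. 153. 149. 146. 144. 137. 134. 131. 129. 127. 162. 148. 125. 105.  -1.   1.  -3.   2.   3.  -3.  -1.]
 [ -0. 164. 149. 137. 131. 127. 125. 123. 120. 114. 110. 107. 167. 148. 130. 112.  93.   2.   7.   4.   4.   5.   2.]
 [ -2. 162. 153. 136. 120. 113. 108. 104.  97.  97.  92.  89. 162. 153. 131. 114.  94.  74.  58.   6.   6.   4.   3.]
 [  4. 165. 150. 138. 124. 107.  94.  87.  82.  76.  78.  67. 161. 156. 134. 116. 101.  77.  60.  35.   4.   5.   9.]
 [  1. 166. 155. 139. 124. 112.  94.  73.  60.  60.  57.  51. 162. 155. 134. 121. 101.  81.  62.  39.  17.  -0.   2.]
 [ -1. 163. 158. 144. 127. 110.  94.  77.  63.  41.  32.  32.  27. 158. 142. 123. 105.  84.  65.  44.  23.   6.   4.]
 [  0.  -1. 159. 147. 131. 116. 102.  
[... 1853 characters left out ...]
3.  -0.   2.]
 [ 47. 105. 149. 163. 163.  87.  88.  85.   9.  20.  29.  37.  69. 103. 135. 163.  -2.  -3.  -4.]
 [ 83. 120. 134. 144. 153. 166. 162.  89.   1.   9.  17.  50.  88. 119. 148. 161.  -3.   2.   1.]
 [ 93. 104. 114. 123. 137. 145. 155. 164.   5.   6.  39.  73. 106. 139. 162.  -2.   0.   0.  -1.]
 [ 69.  81.  94. 104. 115. 133. 139. 148. 160. 162.  55.  94. 127. 155.   4.   1.  -1.  -5.   0.]
 [ 47.  62.  74.  85.  98. 108. 119. 134. 141. 154. 166. 164. 141. 162.   2.  -2.  -2.  -4.  -2.]
 [ 31.  43.  53.  65.  78.  89. 101. 114. 125. 135. 146. 157. 166.  -5.  -6.  -3.  -2.  -2.   3.]
 [  7.  17.  33.  45.  55.  72.  84.  95. 104. 116. 129. 139.  nan   3.  -5.  -0.  -5.   0.  -1.]]
```

View pics/mouths.png

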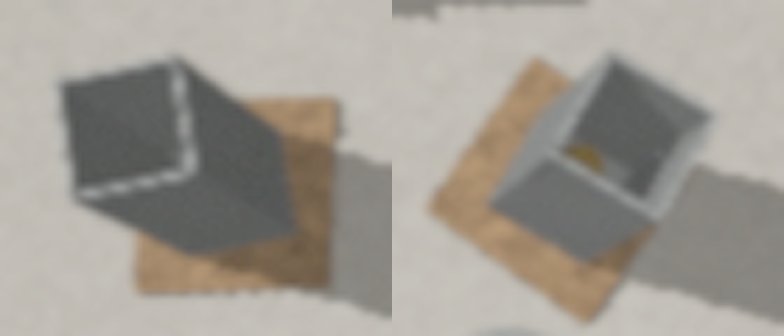

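The crop shows brass at about (588,158), inside the right holder. Depth there reads about 87 mm, which matches a nozzle top of 88.5 mm. The left holder reads down to its floor, so it is empty. I'll use the right holder, top pixel about (342,212).

```bash
python3 - <<'E'
from h import *
np.set_printoptions(precision=4,suppress=True)
P=np.load("pics/top0.npy"); im=cv2.imread("pics/top0.png"); S=np.load("pics/side0.npy")
def rect(m,P,nm):
    p=P[m][:,:2]; q=cv2.minAreaRect((p*1000).astype(np.float32)); print(nm,len(p),[np.round(x,1) for x in q]); return p
def win(u0,u1,v0,v1):
    m=np.zeros(P.shape[:2],bool); m[v0:v1,u0:u1]=1; return m
z=P[...,2]
H=win(300,365,190,250)
rect(H&(z>.152)&(z<.175),P,"holder rim")
hsv=cv2.cvtColor(im,cv2.COLOR_BGR2HSV)
cork=(hsv[...,0]<20)&(hsv[...,1]>90)
# mat via plane cast z=.005
p=rect(H&cork&(z<.015),P,"mat"); 
m=(S[...,2]>.15)&(S[...,2]<.175)&(S[...,1]<-.1)&(S[...,1]>-.4)&(S[...,0]>.25)&(S[...,0]<.55)
rect(m,S,"holder side"); 
C=win(160,285,130,225)
rect(C&(z>.065)&(z<.085),P,"caddy rim")
lid=C&(z>.095); q=P[lid]; print("lid",q.min(0),q.max(0))
s=S[(S[...,0]>.45)&(S[...,0]<.75)&(S[...,1]>-.2)&(S[...,1]<.2)]
l=s[s[:,2]>.1]; print("lid side",np.percentile(l,[1,50,99],axis=0), np.polyfit(l[:,2],l[:,0],1),len(l))
rect(win(300,342,245,280)&(z>.085)&(z<.13),P,"jar")
rect(win(320,362,125,165)&(z>.07)&(z<.1),P,"pot")
rect(win(205,250,215,295)&(z>.035)&(z<.07),P,"brush")
rect(win(170,250,75,145)&(z>.0)&(z<.06)&(z>.004),P,"blid")
q=P[H&(z>.08)&(z<.09)&(hsv[...,1]>80)&(hsv[...,0]<35)];print("noz",q.mean(0),len(q))
E
```

```text
holder rim 177 [array([ 459.3, -315.3]), array([56.1, 57. ]), np.float64(59.6)]
mat 517 [array([ 459., -317.]), array([99.3, 98.2]), np.float64(54.5)]
holder side 161 [array([ 462.2, -315.6]), array([59.3, 61.3]), np.float64(57.3)]
caddy rim 580 [array([561.5, -11.7]), array([141.9, 239.9]), np.float64(2.5)]
lid [ 0.6012 -0.1298  0.0957] [0.6318 0.1096 0.226 ]
lid side [[ 0.6049 -0.1256  0.1013]
 [ 0.6171  0.0121  0.1658]
 [ 0.6333  0.1104  0.2247]] [-0.1832  0.6477] 949
jar 538 [array([ 346.3, -276.3]), array([62.6, 63.2]), np.float64(84.2)]
pot 494 [array([ 665.4, -334. ]), array([89. , 88.7]), np.float64(70.5)]
brush 1164 [array([360.6, -30.9]), array([ 49.5, 178.9]), np.float64(82.2)]
blid 3317 [array([792.9,  37. ]), array([204.2, 214.2]), np.float64(9.9)]
noz [ 0.4637 -0.3114  0.0867] 19
```

>>> send_rows(deltas=[{"rx":2.3,"ry":-6.6},{"rx":4.6,"ry":-13.2},{"rx":7,"ry":-19.8},{"rx":9.3,"ry":-26.4},{"rx":11.6,"ry":-33}], jaw=85)

```text
$.deltas[0]: bad value
```

```bash
python3 - <<'E'
from h import *
o=r.get_obs(); print(o['clock'],o['joints'],o['tcp_pos'],R.from_rotvec(o['orientation']).as_matrix())
E
```

```text
0.1 [ 1.12383893  0.47769634  0.02232225  1.55634602 -0.01148796  1.10928625
 -0.08312296] [ 0.22420753 -0.63613636  0.24143944] [[ 9.43128197e-01  3.32428624e-01 -6.43825076e-04]
 [ 3.32429226e-01 -9.43127053e-01  1.47350684e-03]
 [-1.17372998e-04 -1.60373212e-03 -9.99998707e-01]]
```

Every row apparently needs all six fields.

>>> send_rows(deltas=[{"dx":0,"dy":0,"dz":0,"rx":2.3,"ry":-6.6,"rz":0},{"dx":0,"dy":0,"dz":0,"rx":4.6,"ry":-13.2,"rz":0},{"dx":0,"dy":0,"dz":0,"rx":7,"ry":-19.8,"rz":0},{"dx":0,"dy":0,"dz":0,"rx":9.3,"ry":-26.4,"rz":0},{"dx":0,"dy":0,"dz":0,"rx":11.6,"ry":-33,"rz":0}], jaw=85)

```text
clock: 0.52
tcp_pos: [0.2238, -0.6374, 0.2433]
orientation: [-2.862, -0.489, -0.911]
contact_force: [0.2, 0.7, -0.9]
grip_width: 0.085
gripper_force: 0.0
```

```bash
cat > s.py <<'E'
from h import *
np.set_printoptions(precision=3,suppress=True)
o=r.get_obs(); M=R.from_rotvec(o['orientation']).as_matrix()
print(o['clock'],'q',o['joints'],'p',o['tcp_pos'],'y',M[:,1],'z',M[:,2],'F',o['contact_force'],'w',o['grip_width'],o['gripper_force'])
E
python3 s.py
```

```text
0.5167 q [ 1.53   0.574 -0.181  1.533 -0.555  1.193  0.39 ] p [ 0.224 -0.637  0.243] y [ 0.331 -0.944  0.003] z [ 0.546  0.189 -0.816] F [ 0.173  0.693 -0.933] w 0.08503717623971875 0.0
```

>>> send_rows(deltas=[{"dx":0,"dy":0,"dz":0,"rx":2.3,"ry":-6.6,"rz":0},{"dx":0,"dy":0,"dz":0,"rx":4.6,"ry":-13.2,"rz":0},{"dx":0,"dy":0,"dz":0,"rx":7,"ry":-19.8,"rz":0},{"dx":0,"dy":0,"dz":0,"rx":9.3,"ry":-26.4,"rz":0},{"dx":0,"dy":0,"dz":0,"rx":11.6,"ry":-33,"rz":0}])

```text
clock: 0.93
tcp_pos: [0.2228, -0.6375, 0.2424]
orientation: [-2.39, -0.406, -1.682]
contact_force: [0.3, -0.4, -0.7]
grip_width: 0.0851
gripper_force: 0.0
```

```bash
python3 s.py
```

```text
0.9333 q [ 1.791  0.82  -0.356  1.497 -0.911  1.421  0.679] p [ 0.223 -0.638  0.242] y [ 0.329 -0.944  0.002] z [ 0.889  0.309 -0.338] F [ 0.268 -0.381 -0.742] w 0.08511017961166042 0.0
```

>>> send_rows(deltas=[{"dx":18,"dy":26,"dz":-6,"rx":0,"ry":0,"rz":7},{"dx":37,"dy":52,"dz":-12,"rx":0,"ry":0,"rz":14},{"dx":55,"dy":78,"dz":-18,"rx":0,"ry":0,"rz":21},{"dx":73,"dy":104,"dz":-24,"rx":0,"ry":0,"rz":28},{"dx":90,"dy":130,"dz":-30,"rx":0,"ry":0,"rz":35}])

```text
clock: 1.35
tcp_pos: [0.314, -0.5062, 0.2112]
orientation: [-1.969, -1.016, -1.378]
contact_force: [-0.0, -0.8, 0.1]
grip_width: 0.0852
gripper_force: 0.0
```

>>> send_rows(deltas=[{"dx":18,"dy":21,"dz":-14,"rx":0,"ry":0,"rz":3.8},{"dx":37,"dy":42,"dz":-28,"rx":0,"ry":0,"rz":3.8},{"dx":55,"dy":64,"dz":-42,"rx":0,"ry":0,"rz":3.8},{"dx":74,"dy":85,"dz":-56,"rx":0,"ry":0,"rz":3.8},{"dx":92,"dy":106,"dz":-70,"rx":0,"ry":0,"rz":3.8}])

```text
clock: 1.77
tcp_pos: [0.4071, -0.3994, 0.1412]
orientation: [-1.921, -1.069, -1.344]
contact_force: [-0.8, -0.7, 0.1]
grip_width: 0.0849
gripper_force: 0.0
```

```bash
python3 s.py; python3 - <<'E'
from h import *
f,P=grab("side"); cv2.imwrite("pics/s1.png",f["frame"])
E
```

```text
1.7667 q [ 1.436  0.936 -0.483  1.606 -0.656  1.4    0.818] p [ 0.407 -0.399  0.141] y [ 0.85  -0.527  0.   ] z [ 0.495  0.798 -0.343] F [-0.833 -0.655  0.128] w 0.08494927924457721 0.0
```

View pics/s1.png

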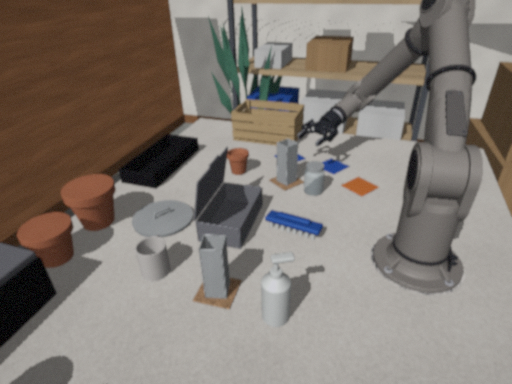

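The gripper, at about (322,125), sits behind the target holder at (287,163) and clear of the jar. I'll level the tool and advance.

>>> send_rows(deltas=[{"dx":0,"dy":0,"dz":-15,"rx":5.1,"ry":-3.2,"rz":0},{"dx":0,"dy":0,"dz":-29,"rx":10.2,"ry":-6.4,"rz":0},{"dx":0,"dy":0,"dz":-29,"rx":10.2,"ry":-6.4,"rz":0}])

```text
clock: 2.07
tcp_pos: [0.4032, -0.3981, 0.1037]
orientation: [-1.728, -0.947, -1.507]
contact_force: [-1.9, 2.2, -2.9]
grip_width: 0.085
gripper_force: 0.0
```

>>> send_rows(deltas=[{"dx":11,"dy":18,"dz":0,"rx":0,"ry":0,"rz":0},{"dx":23,"dy":36,"dz":0,"rx":0,"ry":0,"rz":0},{"dx":34,"dy":54,"dz":0,"rx":0,"ry":0,"rz":0},{"dx":46,"dy":73,"dz":0,"rx":0,"ry":0,"rz":0},{"dx":57,"dy":91,"dz":0,"rx":0,"ry":0,"rz":0}])

```text
clock: 2.48
tcp_pos: [0.464, -0.3092, 0.1146]
orientation: [-1.737, -0.97, -1.508]
contact_force: [0.6, -0.6, -0.7]
grip_width: 0.0854
gripper_force: 0.0
```

```bash
python3 s.py; python3 - <<'E'
from h import *
f,P=grab("top"); cv2.imwrite("pics/t1.png",cv2.resize(f["frame"][180:280,280:420],None,fx=5,fy=5))
E
```

```text
2.4833 q [ 1.401  1.065 -0.574  1.705 -0.778  1.312  0.915] p [ 0.464 -0.309  0.115] y [ 0.85  -0.527  0.003] z [ 0.522  0.841 -0.143] F [ 0.582 -0.632 -0.709] w 0.08541632430008608 0.0
```

View pics/t1.png

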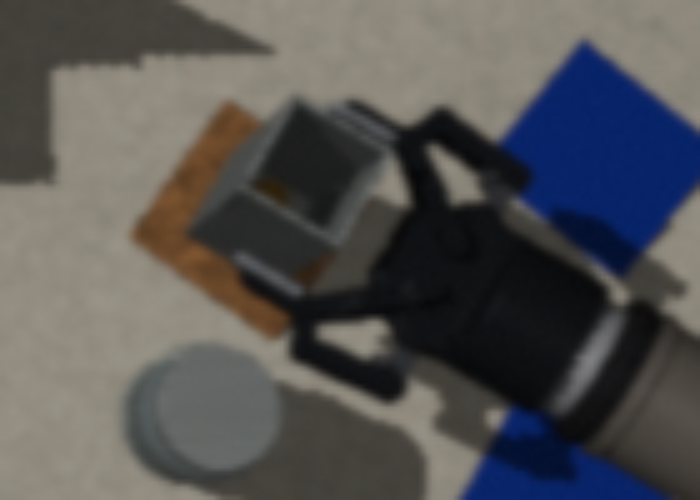

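The pads straddle the holder, at about (268,272) and (360,125) in the crop, and clear the jar at (205,410). Closing now, then a small lift.

>>> send_rows(deltas=[{"dx":0,"dy":0,"dz":0,"rx":0,"ry":0,"rz":0},{"dx":0,"dy":0,"dz":0,"rx":0,"ry":0,"rz":0},{"dx":0,"dy":0,"dz":0,"rx":0,"ry":0,"rz":0},{"dx":0,"dy":0,"dz":0,"rx":0,"ry":0,"rz":0},{"dx":0,"dy":0,"dz":0,"rx":0,"ry":0,"rz":0}], jaw=40, newtons=60)

```text
clock: 2.95
tcp_pos: [0.4633, -0.3112, 0.1139]
orientation: [-1.736, -0.966, -1.511]
contact_force: [-1.1, -4.0, 5.4]
grip_width: 0.0554
gripper_force: 63.9
```

>>> send_rows(deltas=[{"dx":0,"dy":0,"dz":0,"rx":0,"ry":0,"rz":0},{"dx":0,"dy":0,"dz":0,"rx":0,"ry":0,"rz":0},{"dx":0,"dy":0,"dz":0,"rx":0,"ry":0,"rz":0}])

```text
clock: 3.2
tcp_pos: [0.4634, -0.3112, 0.1139]
orientation: [-1.736, -0.966, -1.511]
contact_force: [-0.9, -4.2, 5.3]
grip_width: 0.0552
gripper_force: 63.9
```

```bash
python3 s.py
```

```text
3.2 q [ 1.403  1.069 -0.573  1.702 -0.778  1.316  0.915] p [ 0.463 -0.311  0.114] y [ 0.848 -0.529  0.003] z [ 0.524  0.84  -0.139] F [-0.914 -4.16   5.31 ] w 0.05522783487562922 63.90098690986633
```

Gripped at 55.2 mm wide, 64 N. Lifting, then swinging over to the caddy's near side.

>>> send_rows(deltas=[{"dx":0,"dy":0,"dz":10,"rx":0,"ry":0,"rz":0},{"dx":0,"dy":0,"dz":35,"rx":0,"ry":0,"rz":0},{"dx":0,"dy":0,"dz":70,"rx":0,"ry":0,"rz":0},{"dx":0,"dy":0,"dz":105,"rx":0,"ry":0,"rz":0},{"dx":0,"dy":0,"dz":140,"rx":0,"ry":0,"rz":0}])

```text
clock: 3.62
tcp_pos: [0.4626, -0.3095, 0.2536]
orientation: [-1.737, -0.965, -1.506]
contact_force: [0.2, -0.6, -3.4]
grip_width: 0.0554
gripper_force: 63.8
```

>>> send_rows(deltas=[{"dx":0,"dy":30,"dz":0,"rx":0,"ry":0,"rz":3.5},{"dx":0,"dy":60,"dz":0,"rx":0,"ry":0,"rz":7},{"dx":0,"dy":90,"dz":0,"rx":0,"ry":0,"rz":10.5},{"dx":0,"dy":120,"dz":0,"rx":0,"ry":0,"rz":14},{"dx":0,"dy":150,"dz":0,"rx":0,"ry":0,"rz":17.5}])

```text
clock: 4.03
tcp_pos: [0.4626, -0.1588, 0.2524]
orientation: [-1.507, -1.173, -1.307]
contact_force: [1.1, -0.6, -3.9]
grip_width: 0.0555
gripper_force: 63.8
```

>>> send_rows(deltas=[{"dx":2,"dy":31,"dz":0,"rx":0,"ry":0,"rz":3.5},{"dx":4,"dy":62,"dz":0,"rx":0,"ry":0,"rz":7},{"dx":6,"dy":93,"dz":0,"rx":0,"ry":0,"rz":10.5},{"dx":8,"dy":124,"dz":0,"rx":0,"ry":0,"rz":14},{"dx":9,"dy":155,"dz":0,"rx":0,"ry":0,"rz":17}])

```text
clock: 4.45
tcp_pos: [0.4722, -0.0037, 0.2524]
orientation: [-1.274, -1.339, -1.106]
contact_force: [0.9, -0.6, -3.6]
grip_width: 0.0555
gripper_force: 63.8
```

```bash
python3 s.py
```

```text
4.45 q [ 1.058  0.844 -0.803  1.894 -0.736  1.344  0.771] p [ 0.472 -0.004  0.252] y [0.999 0.049 0.001] z [-0.048  0.989 -0.142] F [ 0.851 -0.626 -3.617] w 0.0554664306649122 63.78762245178223
```

>>> send_rows(deltas=[{"dx":0,"dy":0,"dz":0,"rx":-0.3,"ry":7,"rz":0},{"dx":0,"dy":0,"dz":0,"rx":-0.7,"ry":14,"rz":0},{"dx":0,"dy":0,"dz":0,"rx":-1.0,"ry":21,"rz":0},{"dx":0,"dy":0,"dz":0,"rx":-1.4,"ry":28,"rz":0},{"dx":0,"dy":0,"dz":0,"rx":-1.7,"ry":35,"rz":0}])

```text
clock: 4.87
tcp_pos: [0.472, -0.0049, 0.2526]
orientation: [-1.482, -0.886, -0.613]
contact_force: [0.3, -0.0, -3.5]
grip_width: 0.0552
gripper_force: 64.6
```

```bash
python3 s.py
```

```text
4.8667 q [ 0.927  0.82  -0.651  1.85  -0.773  1.474  0.218] p [ 0.472 -0.005  0.253] y [ 0.815  0.036 -0.578] z [-0.127  0.985 -0.118] F [ 0.253 -0.029 -3.498] w 0.05516265014531125 64.55597162246704
```

>>> send_rows(deltas=[{"dx":0,"dy":0,"dz":0,"rx":-0.3,"ry":7,"rz":0},{"dx":0,"dy":0,"dz":0,"rx":-0.7,"ry":14,"rz":0},{"dx":0,"dy":0,"dz":0,"rx":-1.0,"ry":21,"rz":0},{"dx":0,"dy":0,"dz":0,"rx":-1.4,"ry":28,"rz":0},{"dx":0,"dy":0,"dz":0,"rx":-1.7,"ry":35,"rz":0}])

```text
clock: 5.28
tcp_pos: [0.4721, -0.0048, 0.2526]
orientation: [-1.569, -0.417, -0.123]
contact_force: [-0.2, 0.5, -4.6]
grip_width: 0.0556
gripper_force: 64.9
```

>>> send_rows(deltas=[{"dx":0,"dy":0,"dz":-15,"rx":-0.3,"ry":6,"rz":0},{"dx":0,"dy":0,"dz":-35,"rx":-0.6,"ry":12,"rz":0},{"dx":0,"dy":0,"dz":-55,"rx":-1.0,"ry":19,"rz":0},{"dx":0,"dy":0,"dz":-75,"rx":-1.0,"ry":19,"rz":0},{"dx":0,"dy":0,"dz":-90,"rx":-1.0,"ry":19,"rz":0}])

```text
clock: 5.7
tcp_pos: [0.4718, -0.0048, 0.1608]
orientation: [-1.573, -0.16, 0.136]
contact_force: [-0.8, -0.1, -3.9]
grip_width: 0.0555
gripper_force: 64.9
```

```bash
python3 s.py;  python3 - <<'E'
from h import *
f,P=grab("side"); cv2.imwrite("pics/s2.png",cv2.resize(f["frame"][90:290,150:400],None,fx=3,fy=3))
E
```

```text
5.7 q [ 0.742  0.991 -0.415  1.792 -0.806  1.574 -0.507] p [ 0.472 -0.005  0.161] y [ 0.015 -0.005 -1.   ] z [-0.187  0.982 -0.008] F [-0.829 -0.132 -3.947] w 0.05548569756064909 64.93167400360107
```

View pics/s2.png

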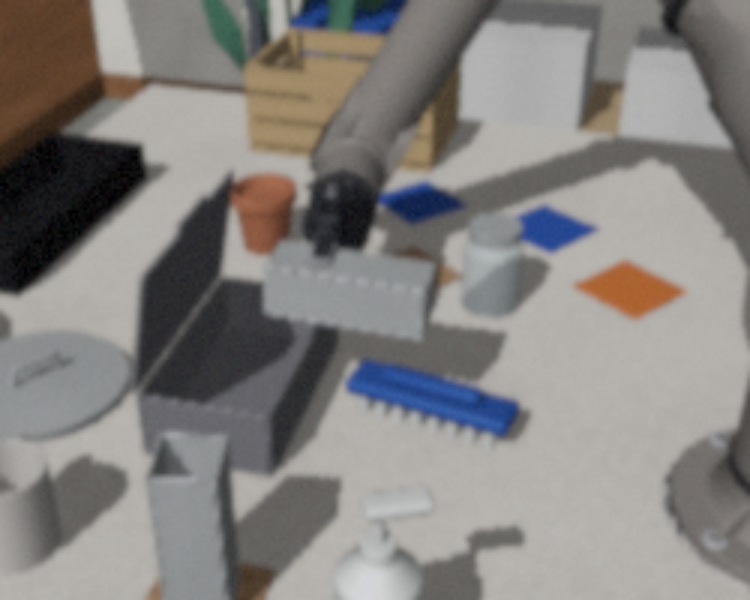

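The holder is level, with its mouth at about (268,282) over the caddy's near edge. Tilting slowly further now.

>>> send_rows(deltas=[{"dx":6,"dy":0,"dz":-5,"rx":0,"ry":3,"rz":0},{"dx":12,"dy":0,"dz":-10,"rx":0,"ry":6,"rz":0},{"dx":12,"dy":0,"dz":-15,"rx":0,"ry":8.5,"rz":0},{"dx":12,"dy":0,"dz":-15,"rx":0,"ry":10,"rz":0},{"dx":12,"dy":0,"dz":-15,"rx":-0.5,"ry":11,"rz":0}])

```text
clock: 6.17
tcp_pos: [0.484, -0.0048, 0.148]
orientation: [-1.557, -0.009, 0.286]
contact_force: [-0.4, 1.0, -3.5]
grip_width: 0.0557
gripper_force: 64.9
```

>>> send_rows(deltas=[{"dx":0,"dy":0,"dz":0,"rx":0,"ry":0.5,"rz":0},{"dx":0,"dy":0,"dz":0,"rx":0,"ry":1,"rz":0},{"dx":0,"dy":0,"dz":0,"rx":0,"ry":1.5,"rz":0},{"dx":0,"dy":0,"dz":0,"rx":0,"ry":2,"rz":0},{"dx":0,"dy":0,"dz":0,"rx":-0.1,"ry":2.5,"rz":0}])

```text
clock: 6.58
tcp_pos: [0.4843, -0.0047, 0.1485]
orientation: [-1.551, 0.025, 0.319]
contact_force: [-0.7, -0.1, -4.5]
grip_width: 0.0554
gripper_force: 65.0
```

>>> send_rows(deltas=[{"dx":0,"dy":0,"dz":0,"rx":0,"ry":0.5,"rz":0},{"dx":0,"dy":0,"dz":0,"rx":0,"ry":1,"rz":0},{"dx":0,"dy":0,"dz":0,"rx":0,"ry":1.5,"rz":0},{"dx":0,"dy":0,"dz":0,"rx":0,"ry":2,"rz":0},{"dx":0,"dy":0,"dz":0,"rx":-0.1,"ry":2.5,"rz":0}])

```text
clock: 7.0
tcp_pos: [0.4843, -0.0046, 0.1482]
orientation: [-1.546, 0.059, 0.354]
contact_force: [-1.2, -0.6, -4.3]
grip_width: 0.0555
gripper_force: 65.0
```

```bash
python3 s.py
```

```text
7.0 q [ 0.688  1.031 -0.355  1.757 -0.849  1.623 -0.744] p [ 0.484 -0.005  0.148] y [-0.26  -0.014 -0.966] z [-0.183  0.982  0.035] F [-1.186 -0.558 -4.256] w 0.05552755521642107 65.04600048065186
```

>>> send_rows(deltas=[{"dx":0,"dy":0,"dz":0,"rx":0,"ry":1,"rz":0},{"dx":0,"dy":0,"dz":0,"rx":0,"ry":2,"rz":0},{"dx":0,"dy":0,"dz":0,"rx":-0.1,"ry":3,"rz":0},{"dx":0,"dy":0,"dz":0,"rx":-0.2,"ry":4,"rz":0},{"dx":0,"dy":0,"dz":0,"rx":-0.2,"ry":5,"rz":0}])

```text
clock: 7.42
tcp_pos: [0.4844, -0.0046, 0.1484]
orientation: [-1.533, 0.129, 0.422]
contact_force: [-0.2, -0.6, -3.9]
grip_width: 0.0554
gripper_force: 65.0
```

>>> send_rows(deltas=[{"dx":0,"dy":0,"dz":0,"rx":0,"ry":1,"rz":0},{"dx":0,"dy":0,"dz":0,"rx":0,"ry":2,"rz":0},{"dx":0,"dy":0,"dz":0,"rx":-0.1,"ry":3,"rz":0},{"dx":0,"dy":0,"dz":0,"rx":-0.2,"ry":4,"rz":0},{"dx":0,"dy":0,"dz":0,"rx":-0.2,"ry":5,"rz":0}])

```text
clock: 7.83
tcp_pos: [0.4844, -0.0046, 0.1484]
orientation: [-1.519, 0.197, 0.489]
contact_force: [-0.5, -0.0, -3.4]
grip_width: 0.0555
gripper_force: 64.7
```

```bash
python3 s.py;  python3 - <<'E'
from h import *
f,P=grab("side"); a=f["frame"][140:290,170:320]
g,Q=grab("top"); b=g["frame"][125:225,160:285]
c=np.hstack([cv2.resize(a,(400,400)),cv2.resize(b,(400,400))])
cv2.imwrite("pics/s3.png",(255*(c/255.)**.6).astype(np.uint8))
np.save("pics/t3.npy",Q)
hsv=cv2.cvtColor(g["frame"],cv2.COLOR_BGR2HSV); m=(hsv[...,0]>15)&(hsv[...,0]<32)&(hsv[...,1]>100); m[:130]=0;m[225:]=0;m[:,:165]=0;m[:,280:]=0
print(m.sum(), Q[m].mean(0) if m.any() else '')
E
```

```text
7.8333 q [ 0.665  1.037 -0.319  1.76  -0.877  1.652 -0.89 ] p [ 0.484 -0.005  0.148] y [-0.424 -0.021 -0.905] z [-0.175  0.983  0.059] F [-0.492 -0.001 -3.371] w 0.05553683719835544 64.74886894226074
160 [ 0.58922831 -0.00801074  0.06671632]
```

View pics/s3.png

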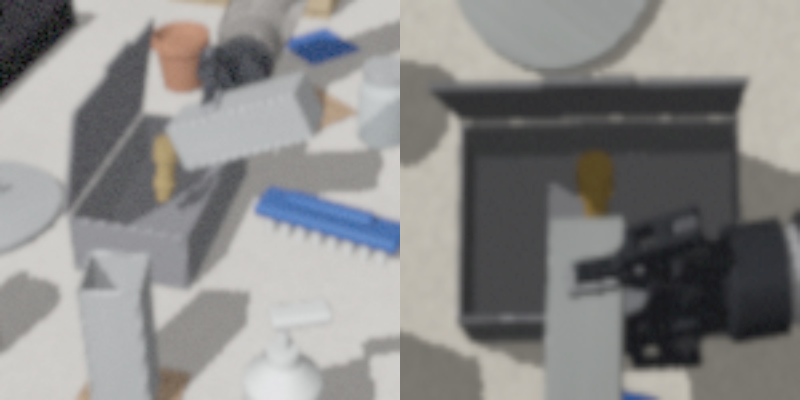

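The nozzle is out of the mouth: brass at (163,165) in the left crop and (597,180) in the right. It's either still falling or leaning. I'll pull the holder back and measure again.

>>> send_rows(deltas=[{"dx":-10,"dy":0,"dz":6,"rx":0,"ry":0,"rz":0},{"dx":-25,"dy":0,"dz":15,"rx":0,"ry":0,"rz":0},{"dx":-50,"dy":0,"dz":40,"rx":0,"ry":0,"rz":0},{"dx":-60,"dy":0,"dz":70,"rx":0,"ry":0,"rz":0},{"dx":-60,"dy":0,"dz":100,"rx":0,"ry":0,"rz":0}])

```text
clock: 8.35
tcp_pos: [0.422, -0.0048, 0.2491]
orientation: [-1.517, 0.199, 0.49]
contact_force: [0.8, -0.9, -3.4]
grip_width: 0.0555
gripper_force: 64.9
```

```bash
python3 s.py;  python3 - <<'E'
from h import *
np.set_printoptions(precision=3,suppress=True)
g,Q=grab("top"); b=g["frame"][125:225,160:285]
cv2.imwrite("pics/s4.png",(255*(cv2.resize(b,(500,400))/255.)**.6).astype(np.uint8))
hsv=cv2.cvtColor(g["frame"],cv2.COLOR_BGR2HSV); m=(hsv[...,0]>15)&(hsv[...,0]<32)&(hsv[...,1]>100); m[:130]=0;m[225:]=0;m[:,:165]=0;m[:,280:]=0
q=Q[m]; print(len(q),np.percentile(q,[2,25,50,75,98],axis=0)); 
z=Q[...,2]; C=np.zeros(z.shape,bool); C[130:225,160:285]=1
l=Q[C&(z>.1)&(Q[...,0]>.58)]; print(np.polyfit(l[:,2],l[:,0],1),l[:,2].max(),len(l))
E
```

```text
8.35 q [ 0.733  0.82  -0.335  1.932 -0.892  1.708 -0.913] p [ 0.422 -0.005  0.249] y [-0.426 -0.02  -0.904] z [-0.175  0.983  0.061] F [ 0.81  -0.864 -3.362] w 0.05551597742465536 64.88993883132935
242 [[ 0.555 -0.027  0.003]
 [ 0.573 -0.019  0.034]
 [ 0.592 -0.013  0.05 ]
 [ 0.605 -0.008  0.062]
 [ 0.626  0.     0.071]]
[-0.165  0.642] 0.22663540704281038 877
```

View pics/s4.png

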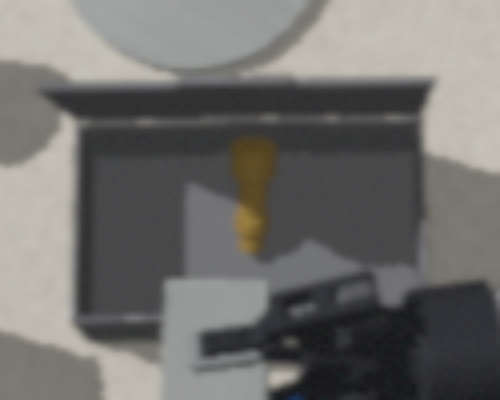

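The nozzle now leans in the caddy, tip on the floor at (250,240) and flange against the far wall at (253,158), with its top just under the rim. Next I'll put the holder back, computing the turn first.

```bash
python3 - <<'E'
from h import *
o=r.get_obs(); Rn=R.from_rotvec(o['orientation'])
Rg=R.from_rotvec([-1.736,-.966,-1.511])
Rt=R.from_rotvec([0,0,np.radians(34.5)])*Rg
d=(Rt*Rn.inv()).as_rotvec(degrees=True); print(d,np.linalg.norm(d))
E
```

```text
[   5.34376767 -114.88190458   -0.27244913] 115.00644365463675
```

>>> send_rows(deltas=[{"dx":0,"dy":0,"dz":2,"rx":0.3,"ry":-7,"rz":0},{"dx":0,"dy":0,"dz":4,"rx":0.7,"ry":-14,"rz":0},{"dx":0,"dy":0,"dz":6,"rx":1.0,"ry":-21,"rz":0},{"dx":0,"dy":0,"dz":8,"rx":1.3,"ry":-28,"rz":0},{"dx":0,"dy":0,"dz":10,"rx":1.6,"ry":-35,"rz":0}])

```text
clock: 8.82
tcp_pos: [0.4245, -0.0045, 0.2585]
orientation: [-1.572, -0.291, 0.006]
contact_force: [-0.4, -0.2, -2.5]
grip_width: 0.0552
gripper_force: 64.8
```

>>> send_rows(deltas=[{"dx":4,"dy":0,"dz":0,"rx":0.3,"ry":-7,"rz":0},{"dx":8,"dy":0,"dz":0,"rx":0.7,"ry":-14,"rz":0},{"dx":12,"dy":0,"dz":0,"rx":1.0,"ry":-21,"rz":0},{"dx":16,"dy":0,"dz":0,"rx":1.3,"ry":-28,"rz":0},{"dx":20,"dy":0,"dz":0,"rx":1.6,"ry":-35,"rz":0}])

```text
clock: 9.23
tcp_pos: [0.4445, -0.0046, 0.2585]
orientation: [-1.515, -0.763, -0.482]
contact_force: [-0.1, -0.7, -4.2]
grip_width: 0.0552
gripper_force: 64.7
```

>>> send_rows(deltas=[{"dx":5,"dy":0,"dz":0,"rx":0.3,"ry":-7,"rz":0},{"dx":10,"dy":0,"dz":0,"rx":0.7,"ry":-14,"rz":0},{"dx":15,"dy":0,"dz":0,"rx":1.0,"ry":-21,"rz":0},{"dx":20,"dy":0,"dz":0,"rx":1.3,"ry":-28,"rz":0},{"dx":25,"dy":0,"dz":0,"rx":1.6,"ry":-35,"rz":0}])

```text
clock: 9.65
tcp_pos: [0.4694, -0.0046, 0.2584]
orientation: [-1.346, -1.218, -0.974]
contact_force: [-0.4, 0.3, -2.6]
grip_width: 0.0557
gripper_force: 64.5
```

>>> send_rows(deltas=[{"dx":0,"dy":0,"dz":0,"rx":0.3,"ry":-5,"rz":0},{"dx":0,"dy":0,"dz":0,"rx":0.5,"ry":-10,"rz":0}])

```text
clock: 9.82
tcp_pos: [0.4693, -0.0046, 0.2584]
orientation: [-1.275, -1.341, -1.113]
contact_force: [-0.1, -0.0, -2.3]
grip_width: 0.0557
gripper_force: 64.4
```

>>> send_rows(deltas=[{"dx":0,"dy":-30,"dz":0,"rx":0,"ry":0,"rz":-3.5},{"dx":0,"dy":-60,"dz":0,"rx":0,"ry":0,"rz":-7},{"dx":0,"dy":-90,"dz":0,"rx":0,"ry":0,"rz":-10.5},{"dx":0,"dy":-120,"dz":0,"rx":0,"ry":0,"rz":-14},{"dx":0,"dy":-150,"dz":0,"rx":0,"ry":0,"rz":-17.5}])

```text
clock: 10.23
tcp_pos: [0.469, -0.1562, 0.2583]
orientation: [-1.519, -1.164, -1.318]
contact_force: [0.7, 0.1, -1.5]
grip_width: 0.0553
gripper_force: 64.3
```

>>> send_rows(deltas=[{"dx":0,"dy":-30,"dz":0,"rx":0,"ry":0,"rz":-3.5},{"dx":0,"dy":-60,"dz":0,"rx":0,"ry":0,"rz":-7},{"dx":0,"dy":-90,"dz":0,"rx":0,"ry":0,"rz":-10.5},{"dx":0,"dy":-120,"dz":0,"rx":0,"ry":0,"rz":-14},{"dx":0,"dy":-155,"dz":0,"rx":0,"ry":0,"rz":-17}])

```text
clock: 10.65
tcp_pos: [0.4685, -0.3102, 0.2583]
orientation: [-1.74, -0.963, -1.509]
contact_force: [1.3, 0.1, -2.7]
grip_width: 0.0552
gripper_force: 64.4
```

```bash
python3 s.py; python3 - <<'E'
from h import *
np.set_printoptions(precision=4,suppress=True)
o=r.get_obs(); Rn=R.from_rotvec(o['orientation'])
print((R.from_rotvec([-1.736,-.966,-1.511])*Rn.inv()).as_rotvec(degrees=True), (np.array([.4634,-.311,.114])-o['tcp_pos'])*1000)
g,Q=grab("top"); z=Q[...,2]
hsv=cv2.cvtColor(g["frame"],cv2.COLOR_BGR2HSV); m=(hsv[...,0]>15)&(hsv[...,0]<32)&(hsv[...,1]>100); m[:130]=0;m[225:]=0;m[:,:165]=0;m[:,280:]=0
q=Q[m]; print(len(q),np.percentile(q,[2,50,98],axis=0),np.sort(q[:,2])[-25:])
m=(z>.28)&(z<.33)&(Q[...,1]>-.37)&(Q[...,1]<-.26); print(cv2.minAreaRect((Q[m][:,:2]*1000).astype(np.float32)),np.median(z[m]))
E
```

```text
10.65 q [ 1.413  0.834 -0.604  1.73  -0.877  1.425  0.779] p [ 0.469 -0.31   0.258] y [ 0.847 -0.531  0.   ] z [ 0.526  0.839 -0.141] F [ 1.349  0.126 -2.745] w 0.05518316225844939 64.37847375869751
[ 0.0143 -0.1777  0.1159] [  -5.1332   -0.7878 -144.275 ]
243 [[nan nan nan]
 [nan nan nan]
 [nan nan nan]] [0.0342 0.0345 0.0346 0.0347 0.0347 0.0348 0.0348 0.0349 0.0354 0.0355
 0.0355 0.0355 0.0356 0.0358 0.0358 0.0359 0.036  0.0361 0.0364 0.0364
 0.0365 0.0365 0.0367 0.0384    nan]
((437.7086181640625, -337.2777099609375), (140.3399200439453, 81.03982543945312), 35.51631164550781) 0.2923872713428781
```

The nozzle has slipped down and now lies flat, with its top at about 37 mm. Lowering the holder onto its mat.

>>> send_rows(deltas=[{"dx":-5,"dy":-1,"dz":-35,"rx":0,"ry":0,"rz":0},{"dx":-5,"dy":-1,"dz":-70,"rx":0,"ry":0,"rz":0},{"dx":-5,"dy":-1,"dz":-100,"rx":0,"ry":0,"rz":0},{"dx":-5,"dy":-1,"dz":-120,"rx":0,"ry":0,"rz":0},{"dx":-5,"dy":-1,"dz":-132,"rx":0,"ry":0,"rz":0}])

```text
clock: 11.12
tcp_pos: [0.4635, -0.3099, 0.1235]
orientation: [-1.738, -0.962, -1.506]
contact_force: [-0.2, 0.0, -2.3]
grip_width: 0.0559
gripper_force: 64.4
```

>>> send_rows(deltas=[{"dx":0,"dy":0,"dz":-3,"rx":0,"ry":0,"rz":0},{"dx":0,"dy":0,"dz":-6,"rx":0,"ry":0,"rz":0},{"dx":0,"dy":0,"dz":-9,"rx":0,"ry":0,"rz":0},{"dx":0,"dy":0,"dz":-11,"rx":0,"ry":0,"rz":0},{"dx":0,"dy":0,"dz":-11,"rx":0,"ry":0,"rz":0}])

```text
clock: 11.53
tcp_pos: [0.4645, -0.3109, 0.116]
orientation: [-1.739, -0.967, -1.509]
contact_force: [-0.6, 0.0, -3.2]
grip_width: 0.0554
gripper_force: 64.4
```

```bash
python3 s.py
```

```text
11.5333 q [ 1.381  1.054 -0.544  1.704 -0.802  1.329  0.93 ] p [ 0.465 -0.311  0.116] y [ 0.848 -0.53   0.003] z [ 0.524  0.839 -0.143] F [-0.571  0.023 -3.175] w 0.05544595424587036 64.43870902061462
```

>>> send_rows(deltas=[{"dx":0,"dy":0,"dz":-1,"rx":0,"ry":0,"rz":0},{"dx":0,"dy":0,"dz":-2,"rx":0,"ry":0,"rz":0},{"dx":0,"dy":0,"dz":-2.5,"rx":0,"ry":0,"rz":0},{"dx":0,"dy":0,"dz":-2.5,"rx":0,"ry":0,"rz":0}])

```text
clock: 11.87
tcp_pos: [0.4646, -0.3109, 0.1139]
orientation: [-1.737, -0.966, -1.51]
contact_force: [-0.0, -1.0, 2.4]
grip_width: 0.0556
gripper_force: 64.5
```

```bash
python3 s.py
```

```text
11.8667 q [ 1.381  1.058 -0.543  1.703 -0.802  1.329  0.933] p [ 0.465 -0.311  0.114] y [ 0.848 -0.53   0.002] z [ 0.525  0.84  -0.141] F [-0.035 -0.975  2.394] w 0.05556360686537012 64.49576497077942
```

Upward force confirms it's seated. Opening, and backing out along the tool axis.

>>> send_rows(deltas=[{"dx":0,"dy":0,"dz":0,"rx":0,"ry":0,"rz":0},{"dx":0,"dy":0,"dz":0,"rx":0,"ry":0,"rz":0},{"dx":0,"dy":0,"dz":0,"rx":0,"ry":0,"rz":0},{"dx":0,"dy":0,"dz":0,"rx":0,"ry":0,"rz":0},{"dx":0,"dy":0,"dz":0,"rx":0,"ry":0,"rz":0}], jaw=85)

```text
clock: 12.28
tcp_pos: [0.4644, -0.3105, 0.1128]
orientation: [-1.738, -0.966, -1.509]
contact_force: [-0.0, 0.2, -0.5]
grip_width: 0.0849
gripper_force: 0.0
```

```bash
python3 s.py
```

```text
12.2833 q [ 1.38   1.059 -0.543  1.704 -0.801  1.327  0.933] p [ 0.464 -0.311  0.113] y [ 0.848 -0.53   0.002] z [ 0.524  0.84  -0.142] F [-0.002  0.166 -0.48 ] w 0.08492817819899597 0.0
```

>>> send_rows(deltas=[{"dx":-8,"dy":-13,"dz":0,"rx":0,"ry":0,"rz":0},{"dx":-20,"dy":-32,"dz":0,"rx":0,"ry":0,"rz":0},{"dx":-34,"dy":-54,"dz":0,"rx":0,"ry":0,"rz":0},{"dx":-48,"dy":-77,"dz":0,"rx":0,"ry":0,"rz":0},{"dx":-60,"dy":-96,"dz":5,"rx":0,"ry":0,"rz":0}])

```text
clock: 12.7
tcp_pos: [0.403, -0.4079, 0.1169]
orientation: [-1.74, -0.964, -1.508]
contact_force: [0.6, -0.7, -0.3]
grip_width: 0.0852
gripper_force: 0.0
```

>>> send_rows(deltas=[{"dx":0,"dy":0,"dz":35,"rx":0,"ry":0,"rz":0},{"dx":0,"dy":0,"dz":75,"rx":0,"ry":0,"rz":0},{"dx":0,"dy":0,"dz":115,"rx":0,"ry":0,"rz":0},{"dx":0,"dy":0,"dz":155,"rx":0,"ry":0,"rz":0},{"dx":0,"dy":0,"dz":185,"rx":0,"ry":0,"rz":0}])

```text
clock: 13.12
tcp_pos: [0.4047, -0.4065, 0.3062]
orientation: [-1.738, -0.968, -1.51]
contact_force: [1.1, -1.1, 0.6]
grip_width: 0.0851
gripper_force: 0.0
```

```bash
python3 s.py; python3 - <<'E'
from h import *
np.set_printoptions(precision=4,suppress=True)
f,Q=grab("side")
z=Q[...,2]; m=(z>.15)&(z<.175)&(Q[...,1]<-.25)&(Q[...,1]>-.38)&(Q[...,0]>.40)&(Q[...,0]<.52)
print(m.sum(),cv2.minAreaRect((Q[m][:,:2]*1000).astype(np.float32)),np.median(z[m]))
g,P=grab("top"); z=P[...,2]; m=np.zeros(z.shape,bool); m[190:250,300:365]=1; m&=(z>.152)&(z<.175); print(m.sum(),cv2.minAreaRect((P[m][:,:2]*1000).astype(np.float32)))
s=Q[(Q[...,0]>.58)&(Q[...,0]<.68)&(Q[...,1]>-.14)&(Q[...,1]<.13)&(Q[...,2]>.1)]; print(np.polyfit(s[:,2],s[:,0],1),np.percentile(s,[1,99],axis=0))
cv2.imwrite("pics/s5.png",f["frame"])
E
```

```text
13.1167 q [ 1.492  0.822 -0.54   1.557 -0.822  1.653  0.697] p [ 0.405 -0.406  0.306] y [ 0.848 -0.529  0.004] z [ 0.524  0.84  -0.142] F [ 1.142 -1.079  0.62 ] w 0.08513598798721461 0.0
163 ((463.3139343261719, -315.11968994140625), (61.33079528808594, 59.78050994873047), 58.75423812866211) 0.15970193607096062
175 ((460.53363037109375, -315.237548828125), (56.35611343383789, 57.14664840698242), 59.16224670410156)
[-0.1822  0.6475] [[ 0.605  -0.1251  0.1013]
 [ 0.6331  0.1101  0.2249]]
```

The holder is back within about 1 mm of where it stood. The lid is at about 1.39 rad. Turning the tool down with the fingers shut, then going behind the lid.

>>> send_rows(deltas=[{"dx":0,"dy":0,"dz":5,"rx":-5.9,"ry":3.7,"rz":0},{"dx":0,"dy":0,"dz":10,"rx":-11.9,"ry":7.4,"rz":0},{"dx":0,"dy":0,"dz":15,"rx":-17.8,"ry":11.1,"rz":0},{"dx":0,"dy":0,"dz":20,"rx":-23.7,"ry":14.8,"rz":0},{"dx":0,"dy":0,"dz":25,"rx":-29.7,"ry":18.6,"rz":0}], jaw=0, newtons=30)

```text
clock: 13.63
tcp_pos: [0.4037, -0.4075, 0.3277]
orientation: [-2.258, -1.251, -0.97]
contact_force: [0.1, -0.7, -0.0]
grip_width: 0.0248
gripper_force: 0.0
```

>>> send_rows(deltas=[{"dx":20,"dy":33,"dz":0,"rx":-5.9,"ry":3.7,"rz":0},{"dx":40,"dy":66,"dz":0,"rx":-11.9,"ry":7.4,"rz":0},{"dx":60,"dy":99,"dz":0,"rx":-17.8,"ry":11.1,"rz":0},{"dx":80,"dy":132,"dz":0,"rx":-23.7,"ry":14.8,"rz":0},{"dx":100,"dy":165,"dz":0,"rx":-29.7,"ry":18.6,"rz":0}])

```text
clock: 14.05
tcp_pos: [0.5045, -0.241, 0.3287]
orientation: [-2.654, -1.472, -0.271]
contact_force: [0.8, -0.1, -0.6]
grip_width: -0.0003
gripper_force: 0.0
```

>>> send_rows(deltas=[{"dx":30,"dy":26,"dz":0,"rx":-5.1,"ry":3.2,"rz":0},{"dx":60,"dy":52,"dz":0,"rx":-10.2,"ry":6.4,"rz":0},{"dx":90,"dy":78,"dz":0,"rx":-10.2,"ry":6.4,"rz":0},{"dx":120,"dy":104,"dz":0,"rx":-10.2,"ry":6.4,"rz":0},{"dx":145,"dy":130,"dz":0,"rx":-10.2,"ry":6.4,"rz":0}])

```text
clock: 14.47
tcp_pos: [0.6505, -0.1094, 0.3268]
orientation: [-2.745, -1.527, 0.007]
contact_force: [0.5, -1.2, -0.4]
grip_width: -0.0001
gripper_force: 0.0
```

```bash
python3 s.py
```

```text
14.4667 q [ 0.416  0.438 -0.493  1.461  0.212  1.299 -0.65 ] p [ 0.65  -0.109  0.327] y [ 0.85  -0.527 -0.003] z [-0.004 -0.002 -1.   ] F [ 0.498 -1.226 -0.385] w -0.00010265130582286689 0.0
```

>>> send_rows(deltas=[{"dx":7,"dy":33,"dz":0,"rx":0,"ry":0,"rz":7},{"dx":14,"dy":66,"dz":0,"rx":0,"ry":0,"rz":14},{"dx":22,"dy":100,"dz":0,"rx":0,"ry":0,"rz":21},{"dx":22,"dy":100,"dz":0,"rx":0,"ry":0,"rz":28},{"dx":22,"dy":100,"dz":0,"rx":0,"ry":0,"rz":34}])

```text
clock: 14.88
tcp_pos: [0.6707, -0.0079, 0.3268]
orientation: [-2.166, -2.273, 0.005]
contact_force: [0.8, -0.3, -0.5]
grip_width: 0.0
gripper_force: 0.0
```

>>> send_rows(deltas=[{"dx":0,"dy":0,"dz":-30,"rx":0,"ry":0,"rz":0},{"dx":0,"dy":0,"dz":-60,"rx":0,"ry":0,"rz":0},{"dx":0,"dy":0,"dz":-90,"rx":0,"ry":0,"rz":0},{"dx":0,"dy":0,"dz":-112,"rx":0,"ry":0,"rz":0},{"dx":0,"dy":0,"dz":-122,"rx":0,"ry":0,"rz":0}])

```text
clock: 15.3
tcp_pos: [0.6686, -0.0126, 0.2011]
orientation: [-2.178, -2.259, 0.013]
contact_force: [-1.3, -1.4, -0.7]
grip_width: -0.0004
gripper_force: 0.0
```

>>> send_rows(deltas=[{"dx":-10,"dy":0,"dz":0,"rx":0,"ry":0,"rz":0},{"dx":-20,"dy":0,"dz":0,"rx":0,"ry":0,"rz":0},{"dx":-30,"dy":0,"dz":0,"rx":0,"ry":0,"rz":0},{"dx":-40,"dy":0,"dz":0,"rx":0,"ry":0,"rz":0},{"dx":-50,"dy":0,"dz":0,"rx":0,"ry":0,"rz":0}])

```text
clock: 15.72
tcp_pos: [0.6208, -0.012, 0.2061]
orientation: [2.18, 2.26, -0.004]
contact_force: [1.7, 0.0, 0.3]
grip_width: 0.0001
gripper_force: 0.6
```

```bash
python3 s.py; cat > lid.py <<'E'
from h import *
f,Q=grab("side")
b=(Q[...,1]>.07)&(Q[...,1]<.1)&(Q[...,0]>.47)&(Q[...,0]<.70)&(Q[...,2]>.085)&(Q[...,2]<.3)
s=Q[b]; 
if len(s)>20: print(len(s),np.percentile(s,[2,98],axis=0)); d=s-[.6315,0,.0755]; print("lid angle",np.median(np.arctan2(d[:,2],-d[:,0])))
cv2.imwrite("pics/lid.png",f["frame"])
E
python3 lid.py
```

```text
15.7167 q [ 0.376  0.497 -0.624  1.694  0.329  1.058 -0.318] p [ 0.621 -0.012  0.206] y [ 0.999  0.036 -0.001] z [-0.    -0.003 -1.   ] F [1.661 0.043 0.275] w 9.471469467430806e-05 0.6011090520769358
134 [[0.59763043 0.0703561  0.08876589]
 [0.6272596  0.0992602  0.21317875]]
lid angle 1.3210546905416929
```

Contact made (1.7 N) and the lid is following. Driving it round the arc.

>>> send_rows(deltas=[{"dx":-17,"dy":0,"dz":-10,"rx":0,"ry":0,"rz":0},{"dx":-33,"dy":0,"dz":-20,"rx":0,"ry":0,"rz":0},{"dx":-46,"dy":0,"dz":-30,"rx":0,"ry":0,"rz":0},{"dx":-59,"dy":0,"dz":-41,"rx":0,"ry":0,"rz":0},{"dx":-70,"dy":0,"dz":-55,"rx":0,"ry":0,"rz":0}])

```text
clock: 16.18
tcp_pos: [0.5511, -0.0123, 0.1515]
orientation: [2.179, 2.258, -0.003]
contact_force: [0.6, -1.0, 0.9]
grip_width: -0.0003
gripper_force: 0.6
```

>>> send_rows(deltas=[{"dx":-9,"dy":0,"dz":-14,"rx":0,"ry":0,"rz":0},{"dx":-14,"dy":0,"dz":-25,"rx":0,"ry":0,"rz":0},{"dx":-17,"dy":0,"dz":-36,"rx":0,"ry":0,"rz":0},{"dx":-19,"dy":0,"dz":-46,"rx":0,"ry":0,"rz":0},{"dx":-20,"dy":0,"dz":-54,"rx":0,"ry":0,"rz":0}])

```text
clock: 16.6
tcp_pos: [0.5309, -0.0123, 0.096]
orientation: [2.181, 2.26, -0.006]
contact_force: [0.4, -0.5, 1.2]
grip_width: 0.0003
gripper_force: 0.4
```

```bash
python3 s.py; python3 lid.py
```

```text
16.6 q [ 0.377  0.505 -0.594  1.988  0.404  0.768 -0.421] p [ 0.531 -0.012  0.096] y [ 0.999  0.036 -0.002] z [-0.002 -0.003 -1.   ] F [ 0.394 -0.458  1.159] w 0.0002935759348809929 0.3808453830623648
121 [[0.49160374 0.07051293 0.08504657]
 [0.59577595 0.09971644 0.08861253]]
lid angle 0.10227131787178129
```

Nearly shut. Pressing a few mm further.

>>> send_rows(deltas=[{"dx":0,"dy":0,"dz":-3,"rx":0,"ry":0,"rz":0},{"dx":0,"dy":0,"dz":-5,"rx":0,"ry":0,"rz":0},{"dx":0,"dy":0,"dz":-7,"rx":0,"ry":0,"rz":0},{"dx":0,"dy":0,"dz":-9,"rx":0,"ry":0,"rz":0}])

```text
clock: 16.98
tcp_pos: [0.5317, -0.0119, 0.0918]
orientation: [2.18, 2.258, -0.008]
contact_force: [-21.8, -2.6, 64.2]
grip_width: 0.0
gripper_force: 32.1
```

```bash
python3 s.py
```

```text
16.9833 q [ 0.37   0.512 -0.589  1.989  0.414  0.762 -0.431] p [ 0.532 -0.012  0.092] y [ 0.999  0.035 -0.001] z [-0.001 -0.006 -1.   ] F [-21.776  -2.597  64.175] w 4.160967991936882e-05 32.11654307786375
```

Firm stop (64 N), so the lid is shut. Retreating upward and checking everything.

>>> send_rows(deltas=[{"dx":0,"dy":0,"dz":15,"rx":0,"ry":0,"rz":0},{"dx":0,"dy":0,"dz":50,"rx":0,"ry":0,"rz":0},{"dx":0,"dy":0,"dz":90,"rx":0,"ry":0,"rz":0},{"dx":0,"dy":0,"dz":130,"rx":0,"ry":0,"rz":0},{"dx":0,"dy":0,"dz":160,"rx":0,"ry":0,"rz":0}])

```text
clock: 17.4
tcp_pos: [0.5322, -0.0115, 0.2516]
orientation: [2.178, 2.259, -0.0]
contact_force: [0.4, 0.8, 0.1]
grip_width: -0.0001
gripper_force: 0.0
```

>>> send_rows(deltas=[{"dx":0,"dy":0,"dz":0,"rx":0,"ry":0,"rz":0},{"dx":0,"dy":0,"dz":0,"rx":0,"ry":0,"rz":0}])

```text
clock: 17.57
tcp_pos: [0.5326, -0.012, 0.25]
orientation: [2.178, 2.257, -0.0]
contact_force: [-0.2, 0.2, -0.6]
grip_width: -0.0001
gripper_force: 0.0
```

```bash
python3 s.py; python3 - <<'E'
from h import *
np.set_printoptions(precision=4,suppress=True)
f,Q=grab("side"); g,P=grab("top")
for n,A in(("side",Q),("top",P)):
    m=(A[...,0]>.5)&(A[...,0]<.62)&(A[...,1]>.03)&(A[...,1]<.1)&(A[...,2]>.06)&(A[...,2]<.15)
    s=A[m]; print(n,len(s),"slope(rad)",np.polyfit(s[:,0],s[:,2],1))
z=P[...,2]; m=np.zeros(z.shape,bool); m[190:250,300:365]=1; m&=(z>.152)&(z<.175); print(cv2.minAreaRect((P[m][:,:2]*1000).astype(np.float32)))
P0=np.load("pics/top0.npy")
for nm,(u0,u1,v0,v1),lo in(("jar",(300,342,245,280),.085),("pot",(320,362,125,165),.07),("brush",(205,250,215,295),.035),("other",(80,150,175,235),.152)):
    for A in(P0,P):
        q=A[v0:v1,u0:u1]; q=q[(q[...,2]>lo)&(q[...,2]<.18)]; print(nm,len(q),q.mean(0))
cv2.imwrite("pics/end.png",g["frame"])
E
```

```text
17.5667 q [ 0.475  0.308 -0.688  1.853  0.228  1.057 -0.267] p [ 0.533 -0.012  0.25 ] y [0.999 0.035 0.004] z [ 0.004 -0.004 -1.   ] F [-0.209  0.151 -0.608] w -0.00014570402669122556 0.0
side 547 slope(rad) [0.0027 0.081 ]
top 112 slope(rad) [0.017  0.0718]
((460.3682861328125, -315.2118225097656), (56.48863983154297, 56.79228973388672), 59.14033126831055)
jar 538 [ 0.3462 -0.2749  0.1074]
jar 534 [ 0.3466 -0.2748  0.1075]
pot 494 [ 0.6667 -0.3353  0.0807]
pot 497 [ 0.6664 -0.3351  0.0807]
brush 1164 [ 0.3582 -0.0309  0.0426]
brush 0 [nan nan nan]
other 219 [0.4846 0.2741 0.1607]
other 216 [0.4847 0.2737 0.1612]<stdin>:11: RuntimeWarning: Mean of empty slice.
  ret = um.true_divide(
```

View pics/end.png

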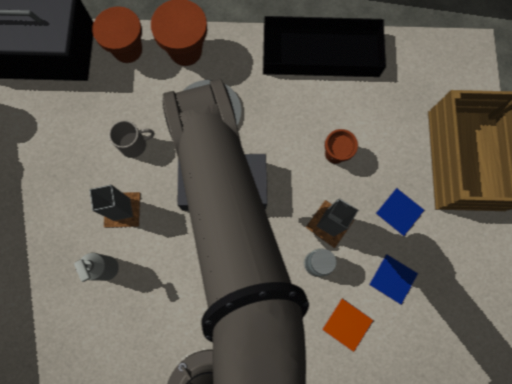

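The lid is flat (slope 0.003 to 0.017 rad), the holder stands on its mat at (335,222), and the neighbours haven't moved. The arm only hides the brush from view. Handing in.

```bash
python3 -c "
from bench import r
print(r.hand_in())"
```

```text
the job is handed in; nothing more can be done
None
```

I handed the job in at about 17.7 s: the nozzle is in the caddy with the lid shut, and the emptied holder is upright on its cork mat within about 2 mm of centre. The jar, pot and other holder measured unmoved. I did not re-measure the brush, mug, soap pump and bucket lid. `hand_in` returned no verdict.

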